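# Comb brass rods into a grooved tray and lock them under a bar

## Robot

A 6-joint arm with a two-finger parallel gripper is mounted at the origin on the work surface. World frame = base frame: x ahead of the robot, y to its left, z up, the work surface at z = 0. Lengths are in mm, angles in rad, forces in N, time in s.
With the tool pointing down it reaches from about 300 to 775 mm from the base axis. Payload 14.6 kg.
Tool frame: the origin (TCP) lies on the centre line of the jaws, within the pads' length; the fingertips stand 19 mm ahead of it and the grasp point (between the pads) is the TCP (bot.tip_reach is the distance from the TCP to the fingertips, in mm); z points along the fingers, y is the line along which they close (so a half turn about z gives the same grasp; the last joint's range is limited). The gripper opens to 85 mm and grips with 20 to 120 N. Pads are 22 mm wide; open, the fingers measure 114 mm over their backs; the gripper's body (76 mm by 85 mm) begins 54 mm behind the grasp point. The pads swing forward as they close: fully open they stand 13 mm farther back than shut.
Start: joints at [1.18, 0.3, 1.521, -0, 1.321, -0.067], TCP at [174.992, 521.409, 250.281] pointing down, gripper open.
Joint ranges: [-3.03, 3.03], [-0.79, 2.21], [0.23, 2.52], [-1.04, 4.18], [0, 3.07], [-2.55, 2.55]. Speed limits (rad/s): [2.22, 2.22, 2.57, 3.14, 3.14, 3.14].

## Interface

Orientations are given as a unit quaternion [w, x, y, z].
In Python, from rig import bot gives the robot as it stands. Calls block until the motion is done:
- bot.move_to(position, orientation): joint-space move of the TCP to a pose.
- bot.servo_line(position, attitude=None, speed=150, until_force=None): straight line of the TCP; attitude=None keeps the orientation; speed is the mean speed in mm/s. With until_force (N) it stops when the force on the tool has changed by that much, and returns True; else False.
- bot.move_joints(angles): joint-space move.
- bot.move_gripper(opening, grip_force=None): finger opening in mm; grip_force is the grip in N (None keeps the last); returns when the fingers have stopped.
- bot.dwell(seconds).
- bot.ik(position, orientation): joint angles nearest the present ones, or None.
- bot.read_state(): the state.
- bot.read_camera(name): name is "scene" or "top" or "wrist"; returns a dict with "image" (480x640x3 uint8, blue, green, red), "depth" (480x640 float32, mm along the optical axis (not along the pixel's ray), 0 where there is no reading), "fovy" (degrees; the focal length in pixels is half the picture's height over the tangent of half this angle, whatever the lens; pixels are square), "cx", "cy" (the principal point, pixels), "k1" (the pictures are not rectified: a ray, as slopes to the right and down, at radius r is drawn at 1 + k1 r^2 times it, then the intrinsics apply), "eye" and "attitude" of the camera in the world; the wrist camera has in their place "mount" (4x4, takes a point from camera to tool coordinates, whose origin is the TCP and whose axes are the flange's). Camera axes: x right, y down, z forward; pixel columns grow to the right and rows downward; lengths in mm; the calibration is good to about 2 mm. A picture is of the moment at which its call begins: read the wrist's pose just before it.
A pose or a line that the arm cannot do raises bot.MotionError and nothing moves.
- bot.finish_job(): hands the job in; it is judged then, once.
The state is a dict: "clock": time; "joint_positions": joint angles; "qvel": joint speeds; "effort": joint torques, N m; "ee_pos": TCP position; "tool_rot": TCP orientation; "ft_force": force on the tool from outside, world axes, zero at the start; "moment": the same for the moment, N m; "grip_width": finger opening in mm; "grip_force": force on a finger pad.
Only numpy, scipy, OpenCV 4.12 (cv2) and the standard library are available. Lean on these libraries where they do the work, as an engineer would, in place of code of your own. Each camera call takes 0.05 s, during which the arm holds its last target. There are 200 camera calls.

## Task

Take the hand rake from its rack and comb it across the tray until every brass rod lies down in a groove, parallel with it and one to a groove, never touching the rods with the fingers; then hang the rake back upright in its rack. Lay the aluminium keeper bar flat across the grooves, halfway along them, and turn both knobs clockwise until each clicks past its detent and its lug stands over its end of the bar. Leave the jar, the case and the screwdriver where they are.

Things in the scene. Friction and masses are not known exactly. Their poses are not given: they have to be found in the camera images.
- tray: Fixed wooden tray, inside 126 (x) x 268 (y) mm, walls 8 thick, 40 high. 7 grooves along x (centres y = 0, +-28, 56, 84), 18 wide, floors 8 up; round-topped ridges 10 thick, 22 up; beyond the last, at both y ends, a flat land 36 wide, 22 up. Origin: under its centre, on the bench. Outside the middle of each y end, a block 56 x 80, 36 high, bears a knob.
- rake: Hand rake: 9 steel tines 6 mm thick, 45 long, in a row along x at 13.5 pitch (114 over all); wooden crosshead 160 (x) x 14 (y), z 45 to 63; upright wooden grip 60 (x) x 20 (y), z 63 to 123. Origin: tip of the middle tine, z up the rake. 0.24 to 0.38 kg. Starts upright in the rack, x along the rack's x; grip the block across its 20 mm.
- rack: Fixed rack: base 190 (x) x 70 mm, two forked posts at x = +-68, 12 thick. The rake's crosshead lies along x in both forks, underside 52 mm up: the rake's origin is then 7 mm above the rack's. Forks 20 mm wide at the bottom, some 27 at their tops, 79 up. Origin: under its centre, on the bench.
- keeper: Aluminium keeper bar 40 (x) x 256 (y) x 16 mm with an upright black grip in its middle, 18 (x) x 60 (y), z 16 to 56. Origin: centre of the underside. 0.3 to 0.5 kg. Starts flat on the bench. In place it lies inside the tray on the ridge tops (origin 22 mm above the tray's), its y along the tray's (either way round), 6 mm spare at each end.
- knob_a (a joint): Angle (rad) of the knob at the tray's +y end, growing clockwise from above; starts at 0, far stop 1.2. A sprung detent pushes it back to 0 until 0.7, then snaps it on to 1.2, where it stays; up to 0.2 N m either way. Its axis is vertical, 170 mm from the tray's origin along the tray's +y.
- grip_a (a point): On knob_a's axis, 72 mm up. Its black finger grip is a bar 14 thick (this point's x), 52 long (its y), from 51 to 81 mm up. A steel lug 16 wide reaches 62 mm from the axis along this point's -y, 42 to 50 mm up: at 0 it stands clear of the tray's inside, at 1.2 rad it points into the tray, over the end of the bar in place.
- knob_b (a joint): Angle (rad) of the other knob, at the tray's -y end: the same, turned half round (axis 170 mm from the tray's origin along the tray's -y); it too turns clockwise from above from 0 to 1.2, with its detent at 0.7.
- grip_b (a point): As grip_a, on knob_b: 72 mm up on its axis, finger grip along this point's y, lug along this point's -y.
- rod1: Loose round-ended rod of polished, slippery brass, 110 mm long along its x, 14 mm thick, 0.11 kg; origin: its centre, on its axis. 2 to 4 such rods (the others are absent) start strewn slantwise on the ridges of the tray. In a groove its centre is 15 mm above the bench.
- rod2: Loose round-ended rod of polished, slippery brass, 110 mm long along its x, 14 mm thick, 0.11 kg; origin: its centre, on its axis. 2 to 4 such rods (the others are absent) start strewn slantwise on the ridges of the tray. In a groove its centre is 15 mm above the bench.
- rod3: Loose round-ended rod of polished, slippery brass, 110 mm long along its x, 14 mm thick, 0.11 kg; origin: its centre, on its axis. 2 to 4 such rods (the others are absent) start strewn slantwise on the ridges of the tray. In a groove its centre is 15 mm above the bench.
- rod4: Loose round-ended rod of polished, slippery brass, 110 mm long along its x, 14 mm thick, 0.11 kg; origin: its centre, on its axis. 2 to 4 such rods (the others are absent) start strewn slantwise on the ridges of the tray. In a groove its centre is 15 mm above the bench.
- jar: Bystander: amber glass jar, 60 mm across, 85 mm tall, beyond the tray. Origin under its centre.
- case: Bystander: yellow plastic case, 90 x 110 x 45 mm, beyond the tray. Origin under its centre.
- driver: Bystander: screwdriver, 170 mm long, lying beyond the tray.
Mind the look-alikes: they are no part of the job. There is more than one size of the rake; the job needs the middle-sized.

How it is judged (in metres and radians):
On the way, in this order (a step that is already met when the one before it is completed fails the run):
1. every rod lies in a groove (z of each of rod1, rod2, rod3, rod4 in the frame of tray below 0.02 m and angle between the x axis of each of rod1, rod2, rod3, rod4 and the x axis of tray, either way round below 0.1 rad and y of rod1 in the frame of tray between -0.095 and 0.095 m and x of rod1 in the frame of tray between -0.03 and 0.03 m and y of rod2 in the frame of tray between -0.095 and 0.095 m and x of rod2 in the frame of tray between -0.03 and 0.03 m and y of rod3 in the frame of tray between -0.095 and 0.095 m and x of rod3 in the frame of tray between -0.03 and 0.03 m and y of rod4 in the frame of tray between -0.095 and 0.095 m and x of rod4 in the frame of tray between -0.03 and 0.03 m), for 0.2 s.
2. with the rods still in the grooves, the keeper bar lies flat across the tray (all of step 1 and z of keeper in the frame of tray between 0.019 and 0.025 m and x of keeper in the frame of tray between -0.02 and 0.02 m and y of keeper in the frame of tray between -0.01 and 0.01 m and angle between the y axis of keeper and the y axis of tray, either way round below 0.1 rad and angle between keeper's own z axis and vertical below 0.05 rad and value of joint each of knob_a, knob_b below 0.5 rad), for 0.2 s.
3. both knobs are clicked past their detents, with the bar in place (z of keeper in the frame of tray between 0.019 and 0.025 m and x of keeper in the frame of tray between -0.02 and 0.02 m and y of keeper in the frame of tray between -0.01 and 0.01 m and angle between the y axis of keeper and the y axis of tray, either way round below 0.1 rad and angle between keeper's own z axis and vertical below 0.05 rad and value of joint each of knob_a, knob_b above 1.1 rad), for 0.2 s.
At the end, for the whole second after the job is handed in: Rods in grooves: centres under 20 mm up, within 0.1 rad and 30 mm of halfway along. Bar flat on the ridges (underside 19 to 25 mm up), within 20 mm of halfway, 10 mm across, 0.1 rad. Both knobs over 1.1 rad. Rake in its rack: within 20 mm, 0.25 rad of upright, tips under 14 mm up. All at rest (all of step 1 and all of step 3 and z of rake in the frame of rack between 0 and 0.014 m and x of rake in the frame of rack between -0.02 and 0.02 m and y of rake in the frame of rack between -0.02 and 0.02 m and angle between rake's own z axis and vertical below 0.25 rad and linear speed of each of rod1, rod2, rod3, rod4, rake, keeper below 0.02 m/s); the robot touches nothing.
It fails at once if the fingers touch a rod (contact force between the fingers and rod1 above 1 N or contact force between the fingers and rod2 above 1 N or contact force between the fingers and rod3 above 1 N or contact force between the fingers and rod4 above 1 N).
It fails at once if a bystander (jar, case or screwdriver) is moved more than 30 mm (distance of any of jar, case, driver from where it was at the start of the episode above 0.03 m).
Of rod1, rod2, rod3, rod4 only 2 to 4 are there at a start; the rules pass over those that are not, and their reading is None.
At some moment in a run one of keeper may be knocked a few centimetres aside while the robot is not near it.
It also fails if it takes over 210 s, if anything falls off the work surface, if the arm or the gripper's body presses on something with over 40 N, if the wrist force passes 120 N, or if a joint passes its speed limit or range.

## Working session

There is one attempt and no reset: what is moved stays moved. The work goes in short steps, each a Python script; the robot and the scene stay as the last script left them, time stands still between calls to the robot, and variables do not carry over. Pictures are saved under pics/ and viewed, at most 14 in all, crops included, and the job is handed in when it is done.

```bash
ls; mkdir -p pics
cat > h.py <<'E'
import numpy as np, cv2
from scipy.spatial.transform import Rotation as R
from rig import bot
def q2r(q): return R.from_quat([q[1],q[2],q[3],q[0]]).as_matrix()
def down(yaw):
    # tool z down; tool y axis at yaw+90deg... tool x along (cos yaw, sin yaw)
    r=R.from_euler('z',yaw)*R.from_euler('x',np.pi); q=r.as_quat(); return [q[3],q[0],q[1],q[2]]
def cam(name):
    s=bot.read_state(); c=bot.read_camera(name)
    if 'mount' in c:
        T=np.eye(4); T[:3,:3]=q2r(s['tool_rot']); T[:3,3]=s['ee_pos']; T=T@np.array(c['mount'])
        c['Rw'],c['t']=T[:3,:3],T[:3,3]
    else: c['Rw'],c['t']=q2r(c['attitude']),np.array(c['eye'])
    c['f']=240/np.tan(np.radians(c['fovy'])/2)
    return c
def cloud(c):
    f=c['f'];K=np.array([[f,0,c['cx']],[0,f,c['cy']],[0,0,1.]])
    v,u=np.mgrid[:480,:640]
    p=np.stack([u.ravel(),v.ravel()],1).astype(float)
    n=cv2.undistortPoints(p[:,None],K,np.array([c['k1'],0,0,0,0.]))[:,0]
    d=c['depth'].ravel().astype(float)
    P=np.c_[n[:,0]*d,n[:,1]*d,d]@c['Rw'].T+c['t']
    P[d==0]=np.nan
    return P.reshape(480,640,3)
def heightmap(P,img,x0,x1,y0,y1,s=1.0):
    # orthographic top view: rows = x decreasing down, cols = y decreasing to right
    pass
E
cat > a.py <<'E'
from h import *
for n in ('scene','top'):
    c=cam(n); cv2.imwrite(f'pics/{n}0.png',c['image']); np.savez(f'{n}0.npz',P=cloud(c),img=c['image'])
    print(n,c['t'],c['Rw'].round(2).tolist(),c['f'],c['k1'])
print(bot.read_state()['clock'],q2r(bot.read_state()['tool_rot']).round(2))
E
python3 a.py
```

```text
pics
scene [1194.19146214  811.16522781  968.99846856] [[-0.69, 0.48, -0.54], [0.72, 0.44, -0.53], [-0.02, -0.76, -0.65]] 549.855876813793 -0.04781516288217476
top [ 221.97092679   83.78386493 1319.88308456] [[0.02, -0.98, 0.22], [-1.0, -0.02, -0.0], [0.01, -0.22, -0.98]] 618.2978754029863 -0.12308968093929606
0.1 [[-0.95  0.32 -0.  ]
 [ 0.32  0.95 -0.  ]
 [ 0.   -0.   -1.  ]]
```

View pics/top0.png

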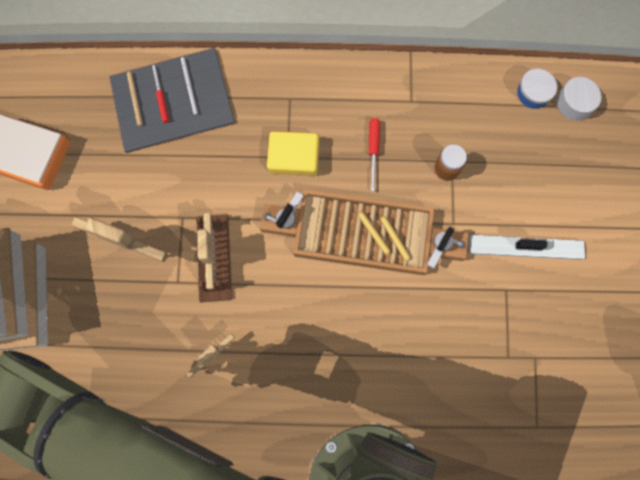

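View pics/scene0.png

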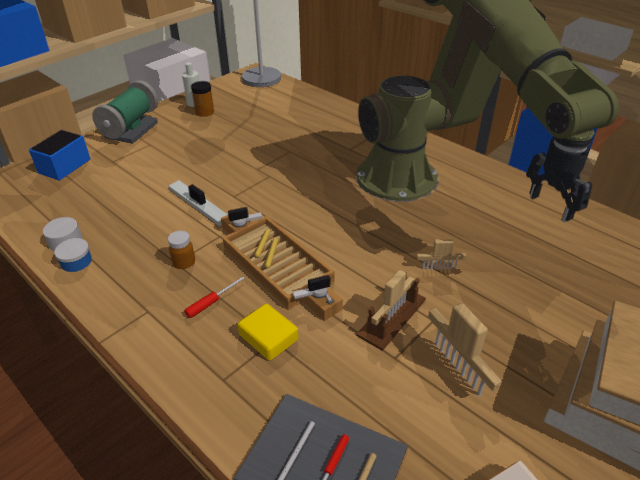

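The top view shows the tray at about (365,233) with two slanted rods at (372,233) and (395,238). The knobs are at (288,215) and (443,240), the racked middle-sized rake is at (207,255), and the keeper is at (528,246). Bystanders are up-image of the tray, and the large and small rakes lie loose. I'll get rough positions next.

```bash
cat > b.py <<'E'
from h import *
d=np.load('top0.npz');P,img=d['P'],d['img'].astype(int)
hsv=cv2.cvtColor(d['img'],cv2.COLOR_BGR2HSV)
def rep(name,box,zl,zh,m=True):
    u0,v0,u1,v1=box;k=np.zeros((480,640),bool);k[v0:v1,u0:u1]=1
    k&=(P[...,2]>zl)&(P[...,2]<zh)&m
    X=P[k]
    if len(X)<5: print(name,len(X));return
    (c,s,a)=cv2.minAreaRect(X[:,:2].astype(np.float32))
    e=np.linalg.svd(X[:,:2]-X[:,:2].mean(0),full_matrices=False)[2][0]
    print(name,len(X),'mean',X.mean(0).round(1),'rect',np.round(c,1),np.round(s,1),'yaw',round(np.degrees(np.arctan2(e[1],e[0])),1))
rep('knobA',(260,185,310,235),70,90)
rep('knobB',(425,215,475,275),70,90)
rep('trayrim',(285,185,445,280),36,44)
rep('rakegrip',(185,200,240,300),115,140)
rep('rakehead',(185,200,240,300),60,75)
rep('keepgrip',(500,225,560,265),45,62)
rep('keeper',(455,225,600,270),11,22)
br=(hsv[...,0]>18)&(hsv[...,0]<30)&(hsv[...,1]>140)&(hsv[...,2]>150)
rep('rods',(350,205,420,265),22,50,br)
rep('jar',(430,135,475,185),40,110)
rep('case',(255,120,330,180),30,60)
rep('drv',(365,110,385,195),5,40)
rep('small rake',(185,325,250,380),8,150)
rep('bigrake',(65,205,180,270),50,250)
u=br[205:265,350:420];n,l,st,ce=cv2.connectedComponentsWithStats(u.astype(np.uint8));print(st,ce)
s=bot.read_state();print(s['ft_force'])
E
python3 b.py
```

```text
knobA 174 mean [548.2 187.9  80.4] rect [548.3 188. ] [14.6 51.5] yaw 150.3
knobB 167 mean [ 506.9 -148.8   80.4] rect [ 507.8 -149.4] [14.7 50.5] yaw 150.1
trayrim 1799 mean [526.6  13.4  39.6] rect [528.8  15.5] [342.  142.3] yaw -97.4
rakegrip 328 mean [470.9 341.5 130. ] rect [472.5 342.6] [58.8 20.9] yaw -173.9
rakehead 383 mean [468.8 342.8  69.9] rect [472.4 344.6] [159.3  41. ] yaw -174.0
keepgrip 259 mean [ 506.9 -340.2   55. ] rect [ 507.4 -341.1] [60.9 19.7] yaw -91.8
keeper 1654 mean [ 505.1 -338.8   16. ] rect [ 505.3 -324.3] [ 52.6 292. ] yaw -91.2
rods 0
jar 702 mean [ 679.4 -164.3   76.3] rect [ 683.5 -166.9] [57.8 54.8] yaw 174.4
case 1978 mean [700.9 177.6  44.5] rect [704.2 178.5] [110.9  92.4] yaw -93.0
drv 555 mean [731.4  -1.5  19.9] rect [722.  -4.] [199.8  43.5] yaw 179.2
small rake 481 mean [258.  327.9  65.8] rect [266.5 326.1] [ 96.  115.1] yaw 133.7
bigrake 1251 mean [482.9 517.9 125.3] rect [489.2 533. ] [216.6  28.2] yaw 71.2
[[   0    0   70   60 4200]] [[34.5 29.5]]
[ 0.05039649 -0.03876389  0.3922286 ]
```

```bash
cat > c.py <<'E'
from h import *
c0=bot.read_camera('wrist');print(np.array(c0['mount']).round(2).tolist())
for i,(p,y) in enumerate([((440,330,330),186),((490,20,330),173)]):
    bot.move_to(p,down(np.radians(y))); bot.dwell(.3)
    c=cam('wrist'); cv2.imwrite(f'pics/w{i}.png',c['image']); np.savez(f'w{i}.npz',P=cloud(c),img=c['image'])
    P=cloud(c);print(P[240,320],P[20,320],P[460,320],P[240,20],P[240,620])
s=bot.read_state();print(s['clock'],s['joint_positions'])
E
python3 c.py; python3 -c "
import cv2,numpy as np
cv2.imwrite('pics/w01.png',cv2.resize(np.hstack([cv2.imread('pics/w0.png'),cv2.imread('pics/w1.png')]),(800,300)))"
```

```text
[[-0.0, -0.95, -0.32, 83.94], [1.0, -0.0, -0.0, 0.59], [0.0, -0.32, 0.95, -122.7], [0.0, 0.0, 0.0, 1.0]]
[470.13543145 336.24148576 129.98394352] [278.19614241 316.49311002  -2.35359415] [428.21296167 330.50407997 388.77855382] [551.62201138 -19.7971694    6.48497604] [4.77630825e+02 7.08393569e+02 1.41228170e-01]
[554.3431256   15.56082416  35.14375646] [329.54424054  43.00858541  -1.35466129] [477.79940742  23.1431075  389.62225485] [ 510.02785358 -312.05401862   46.84723176] [612.79602945 381.82005267  -2.07489034]
3.325 [-3.30631001e-02  1.13920912e-01  1.56035366e+00  1.00281951e-05
  1.46740421e+00 -1.48243226e+00]
```

View pics/w01.png

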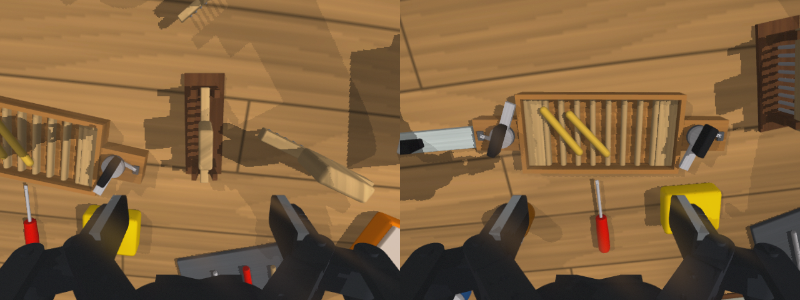

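Left panel: the rake stands in its rack at about (205,130). Right panel: the tray with two parallel slanted rods at (562,130) and (587,133). I'll measure from these clouds.

```bash
cat > d.py <<'E'
from h import *
def sel(P,c,r,zl,zh): 
    X=P.reshape(-1,3); X=X[~np.isnan(X[:,0])]
    return X[(np.hypot(X[:,0]-c[0],X[:,1]-c[1])<r)&(X[:,2]>zl)&(X[:,2]<zh)]
def rect(n,X):
    (c,s,a)=cv2.minAreaRect(X[:,:2].astype(np.float32)); e=np.linalg.svd(X[:,:2]-X[:,:2].mean(0),full_matrices=False)[2][0]
    print(n,len(X),X.mean(0).round(1),np.round(c,1),np.round(s,1),round(a,1),'yaw',round(np.degrees(np.arctan2(e[1],e[0])),1))
if __name__=='__main__':
    P=np.load('w0.npz')['P'];Q=np.load('w1.npz')['P']
    rect('grip',sel(P,(471,342),60,126,134)); rect('head',sel(P,(471,342),110,66,74)); rect('post',sel(P,(471,342),110,75,82))
    rect('base',sel(P,(471,342),125,6,30))
    rect('kA',sel(Q,(548,188),40,76,84));rect('kB',sel(Q,(507,-149),40,76,84))
    T=sel(Q,(528,19.5),200,38,42);rect('rim',T)
    o=np.array([527.8,19.5]);
    R_=sel(Q,o,150,27,37)
    for th in (-7.2,):
        t=np.radians(th);x=np.array([np.cos(t),np.sin(t)]);y=np.array([-x[1],x[0]])
        L=np.c_[(R_[:,:2]-o)@x,(R_[:,:2]-o)@y,R_[:,2]];L=L[(abs(L[:,0])<60)&(abs(L[:,1])<130)]
        im=np.zeros((280,140),np.uint8);im[(L[:,1]+140).astype(int),(L[:,0]+70).astype(int)]=1
        im=cv2.morphologyEx(im,cv2.MORPH_CLOSE,np.ones((3,3)))
        n,l,st,ce=cv2.connectedComponentsWithStats(im)
        for k in range(1,n):
            if st[k,4]>80:
                v,u=np.nonzero(l==k);c,s,a=cv2.minAreaRect(np.c_[u,v].astype(np.float32));print('rod tray-frame',np.array(c)-[70,140],np.round(s,1),a)
        M=np.c_[(T[:,:2]-o)@x,(T[:,:2]-o)@y];m=abs(M[:,0])<75;M=M[m&(abs(M[:,1])<142)]
        print('rim pct',np.percentile(M,[1,99],axis=0).round(1))
E
python3 d.py
```

```text
grip 1451 [469.1 343.2 129.5] [470.7 343.6] [59.5 19.7] 5.9 yaw 6.0
head 1231 [450.9 346.2  69.9] [456.4 350.6] [133.8 144.8] 47.5 yaw 6.6
post 551 [456.9 357.7  78.1] [463.3 386.2] [148.2 128.9] 5.8 yaw 6.9
base 5724 [453.5 337.9   7.8] [479.6 333.4] [182.2 216.2] 51.6 yaw 0.3
kA 728 [546.8 187.2  79.4] [548.1 187.4] [14.3 52.1] 61.9 yaw -28.1
kB 701 [ 505.1 -147.8   79.6] [ 506.3 -149.1] [14.4 52.4] 60.9 yaw -27.5
rim 5481 [525.4  22.9  39.2] [527.9  20.5] [380.4 220.9] 65.2 yaw 79.4
rod tray-frame [ -5.86802673 -68.82156372] [108.8  14.5] 37.5685920715332
rod tray-frame [ -0.58753967 -22.45704651] [109.1  15. ] 42.064327239990234
rim pct [[ -71.4 -141.3]
 [  70.5  141.4]]
```

```bash
cat >> h.py <<'E'
O=np.array([527.2,19.15]);TH=np.radians(-7.15)
X_=np.array([np.cos(TH),np.sin(TH)]);Y_=np.array([-X_[1],X_[0]])
def tw(x,y,z): return [*(O+x*X_+y*Y_),z]
QT=down(TH+np.pi); QR=down(np.radians(186))
RK=[470.7,343.6]
def st(): 
    s=bot.read_state();print(round(s['clock'],1),np.round(s['ee_pos'],1),'F',np.round(s['ft_force'],1),'w',round(s['grip_width'],1),round(s['grip_force'],1))
E
cat > e.py <<'E'
from h import *
bot.move_gripper(60); bot.move_to([*RK,220],QR); bot.servo_line([*RK,112],speed=100); st()
bot.move_gripper(10,80); st()
bot.servo_line([*RK,225],speed=100); bot.dwell(.2); st()
bot.move_to(tw(0,-122,225),QT); bot.servo_line(tw(0,-122,150),speed=100)
print(bot.servo_line(tw(0,-122,131),speed=40,until_force=8)); st()
c=cam('wrist'); cv2.imwrite('pics/w2.png',c['image']); np.savez('w2.npz',P=cloud(c),img=c['image'])
E
python3 e.py
```

```text
6.2 [471.  343.8 112.7] F [ 0.1  0.3 -0.3] w 60.1 0.0
6.7 [470.8 343.6 112.4] F [-1.3 -1.4  4.4] w 19.4 78.6
8.2 [470.6 343.6 224.6] F [-1.  -0.2 -3.4] w 19.3 78.1
False
11.3 [ 512.1 -101.9  131. ] F [-0.5 -0.5 -3.5] w 19.0 78.1
```

View pics/w2.png

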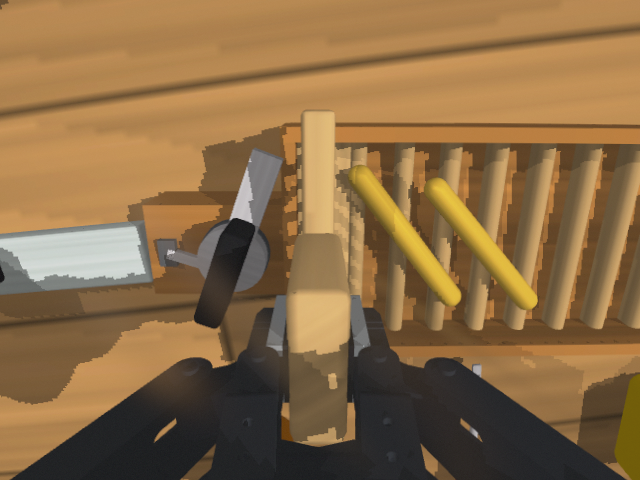

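The rake is down behind both rods: ends at (358,175)/(455,300) and (437,187)/(528,300). Now the sweep toward +y.

```bash
cat > f.py <<'E'
from h import *
P=np.load('w2.npz')['P'].reshape(-1,3);P=P[~np.isnan(P[:,0])]
L=np.c_[(P[:,:2]-O)@X_,(P[:,:2]-O)@Y_,P[:,2]];h=L[(L[:,2]>84)&(L[:,2]<94)&(abs(L[:,1]+122)<9)&(L[:,0]<-20)]
print(len(h),np.percentile(h,[1,99],axis=0).round(1))
for y in (-90,-60,-30):
    print(y,bot.servo_line(tw(0,y,131),speed=40,until_force=15)); st()
c=cam('wrist'); cv2.imwrite('pics/w3.png',c['image'])
E
python3 f.py
```

```text
4120 [[ -79.5 -128.4   86.4]
 [ -28.9 -114.7   92.1]]
-90 False
12.3 [516.  -70.3 131. ] F [-0.3  0.7 -3.2] w 19.2 78.2
-60 False
13.2 [519.7 -40.5 131. ] F [-0.3 -0.3 -3. ] w 19.0 78.2
-30 False
14.1 [523.6 -11.4 131.6] F [-3.2 -8.7  2.9] w 19.3 79.5
```

View pics/w3.png

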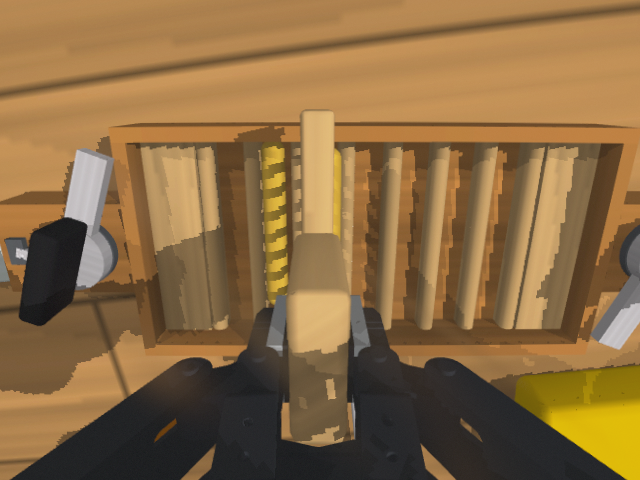

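The first rod lies in a groove at (275,220), behind the rake. The second is just ahead of the tines at (337,200). Continue sweeping.

```bash
cat > g.py <<'E'
from h import *
for y in (-15,0,15,35):
    r=bot.servo_line(tw(0,y,131.5),speed=30,until_force=20);print(y,r); st()
    if r: break
bot.servo_line(tw(0,y,190),speed=100)
c=cam('wrist'); cv2.imwrite('pics/w4.png',c['image']); np.savez('w4.npz',P=cloud(c),img=c['image'])
E
python3 g.py
```

```text
-15 True
14.5 [524.   -9.5 132.5] F [ -4.  -11.6   7.3] w 19.0 80.3
```

View pics/w4.png

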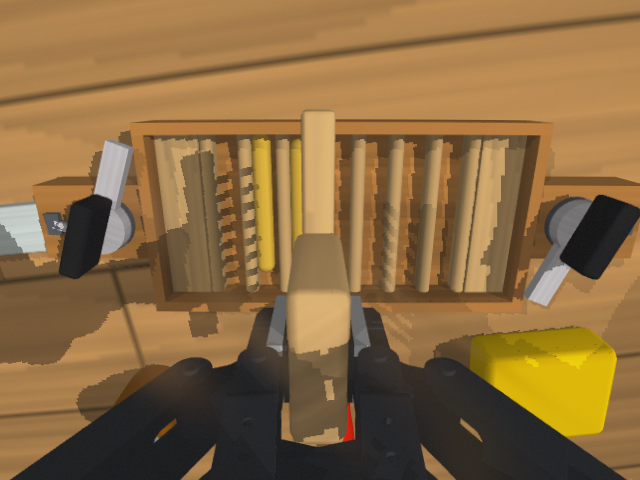

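Both rods now appear to be in adjacent grooves, at (264,205) and (297,190). I'll take the rake aside and check their height.

```bash
cat > i.py <<'E'
from h import *
bot.servo_line(tw(0,-27,240),speed=150); bot.move_to(tw(-20,95,240),QT); bot.dwell(.2)
c=cam('wrist'); cv2.imwrite('pics/w5.png',c['image']); P=cloud(c).reshape(-1,3)
hsv=cv2.cvtColor(c['image'],cv2.COLOR_BGR2HSV).reshape(-1,3)
k=(hsv[:,0]>18)&(hsv[:,0]<32)&(hsv[:,1]>150)&~np.isnan(P[:,0])
L=np.c_[(P[:,:2]-O)@X_,(P[:,:2]-O)@Y_,P[:,2]]
for y in range(-84,85,28):
    m=k&(abs(L[:,1]-y)<14)&(abs(L[:,0])<62)&(L[:,2]<45)
    if m.sum()>150:
        q=L[m];p=np.polyfit(q[:,0],q[:,1],1);print(y,m.sum(),np.percentile(q,[1,50,99],axis=0).round(1).tolist(),p.round(3))
c=cam('top');cv2.imwrite('pics/top1.png',c['image']);np.savez('top1.npz',P=cloud(c),img=c['image']);st()
E
python3 i.py
```

```text
-56 1855 [[-58.8, -63.2, 6.9], [-11.2, -54.8, 19.7], [43.9, -50.5, 22.2]] [ 1.0000e-03 -5.5443e+01]
-28 1813 [[-56.8, -35.2, 12.8], [-8.5, -27.3, 19.8], [47.0, -22.3, 22.2]] [ 1.0000e-03 -2.7686e+01]
16.6 [519.3 115.2 239.9] F [-1.3  0.4 -3.7] w 19.4 79.1
```

View pics/w5.png

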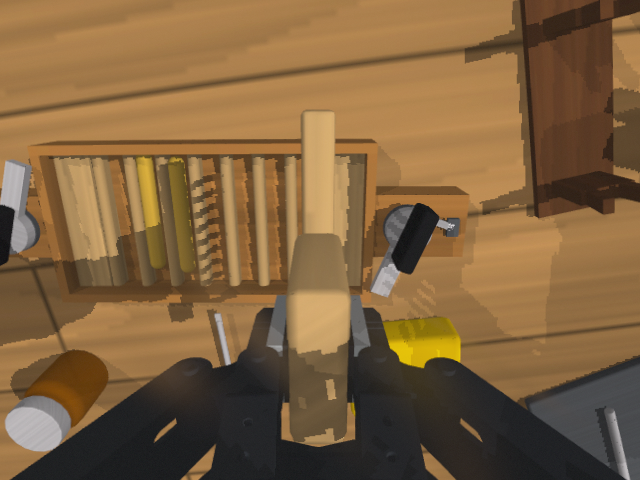

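Both rods are seated: tops at 22 mm, angle about 0, at y = -56 and -28. Hanging the rake back.

```bash
cat > j.py <<'E'
from h import *
bot.move_to([*RK,240],QR); bot.servo_line([*RK,165],speed=100)
bot.dwell(.2); c=cam('wrist'); cv2.imwrite('pics/w6.png',c['image'])
print(bot.servo_line([*RK,112.4],speed=40,until_force=8)); st()
bot.move_gripper(60); st()
bot.servo_line([*RK,240],speed=100)
a=RK[0]-40
bot.move_to([a,330,330],QR); bot.dwell(.2)
c=cam('wrist'); P=cloud(c); np.savez('w7.npz',P=P)
from d import sel,rect
rect('grip',sel(P,RK,60,126,134)); X=sel(P,RK,60,110,140);print(np.percentile(X[:,2],[50,95]))
c=cam('top');P=cloud(c);np.savez('top2.npz',P=P,img=c['image'])
rect('kgrip',sel(P,(507,-341),80,45,62)); rect('grip',sel(P,RK,60,120,140));st()
E
python3 j.py
```

```text
False
20.2 [470.8 343.7 112.6] F [ 0.3 -0.2 -4. ] w 19.5 79.2
20.6 [470.7 343.6 112.5] F [-0.1 -0.1  0.1] w 59.8 0.0
grip 1425 [468.9 343.9 129.5] [470.3 344.4] [59.3 19.2] 5.9 yaw 5.9
[129.52223894 130.88395817]
kgrip 251 [ 491.  -327.5   55.2] [ 491.6 -328.1] [60.1 18.6] 86.0 yaw -93.7d.py:6: RuntimeWarning: Mean of empty slice.
  (c,s,a)=cv2.minAreaRect(X[:,:2].astype(np.float32)); e=np.linalg.svd(X[:,:2]-X[:,:2].mean(0),full_matrices=False)[2][0]
  ret = um.true_divide(
Traceback (most recent call last):
  File "j.py", line 13, in <module>
    rect('kgrip',sel(P,(507,-341),80,45,62)); rect('grip',sel(P,RK,60,120,140));st()
                                              ~~~~^^^^^^^^^^^^^^^^^^^^^^^^^^^^^
  File "d.py", line 6, in rect
    (c,s,a)=cv2.minAreaRect(X[:,:2].astype(np.float32)); e=np.linalg.svd(X[:,:2]-X[:,:2].mean(0),full_matrices=False)[2][0]
                                                           ~~~~~~~~~~~~~~~~~~~~~~~~~~~~~~~~~~~~~~~~~~~~~~~~~~~~~~~~~~~~~^^^
IndexError: index 0 is out of bounds for axis 0 with size 0
```

The rake is hung (grip centre within 1 mm, tops at 130). The keeper was knocked to about (491,-328); I'll go there, look close and grasp.

```bash
cat > k.py <<'E'
from h import *
from d import sel,rect
k=np.array([491.6,-328.1]);yaw=np.radians(86)
bot.move_to([k[0],k[1]+20,260],down(yaw)); bot.dwell(.2)
c=cam('wrist'); cv2.imwrite('pics/w8.png',c['image']); P=cloud(c)
X=sel(P,k,60,52,60); rect('g',X); rect('bar',sel(P,k,150,12,20)); 
cc,s,a=cv2.minAreaRect(X[:,:2].astype(np.float32)); print(cc,s,a)
E
python3 k.py
```

```text
g 1327 [ 489.3 -327.8   54.8] [ 489.2 -328.8] [59.  17.9] 86.5 yaw -93.4
bar 9305 [ 490.2 -312.1   15.1] [ 487.1 -328.2] [258.3  48.8] 85.2 yaw -93.4
(489.1708068847656, -328.78509521484375) (58.991943359375, 17.887500762939453) 86.47394561767578
```

View pics/w8.png

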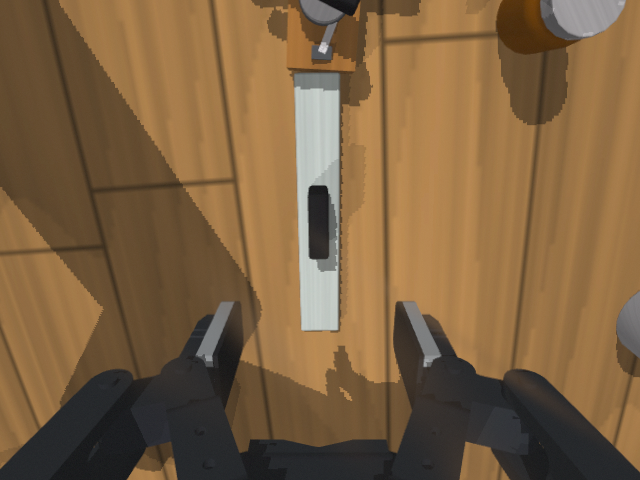

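The keeper's grip is at (318,222), and the bar's end nearly abuts block B, so I'll lift it straight up.

```bash
cat > l.py <<'E'
from h import *
k=[489.5,-328.8];q=down(np.radians(86.5));qt=down(TH+np.pi/2)
bot.move_gripper(55); bot.move_to([*k,140],q); bot.servo_line([*k,41],speed=80,until_force=10); st(); z0=bot.read_state()['ee_pos'][2]
bot.move_gripper(8,80); st()
bot.servo_line([*k,100],speed=50); bot.servo_line([*k,190],speed=120);st()
bot.move_to(tw(0,0,190),qt); bot.servo_line(tw(0,0,90),speed=80)
bot.dwell(.3); c=cam('wrist'); cv2.imwrite('pics/w9.png',c['image']); st()
P=cloud(c).reshape(-1,3);P=P[~np.isnan(P[:,0])]; L=np.c_[(P[:,:2]-O)@X_,(P[:,:2]-O)@Y_,P[:,2]]
b=L[(abs(L[:,0])<25)&(L[:,2]>58)&(L[:,2]<72)&(abs(L[:,1])<145)]
print(np.percentile(b,[.5,99.5],axis=0).round(1))
E
python3 l.py
```

```text
27.6 [ 489.7 -329.    41.5] F [-0.1  0.2 -1. ] w 55.2 0.0
28.0 [ 489.7 -328.9   41.4] F [-0.3  1.1  4.5] w 17.0 78.8
30.2 [ 489.2 -328.6  189.1] F [-0.4 -0.3 -3.9] w 17.1 78.1
33.3 [527.2  19.1  90.1] F [-0.7 -0.5 -4.2] w 17.3 78.0
[[-20.7 -72.9  61.9]
 [ 18.8 115.1  68.3]]
```

View pics/w9.png

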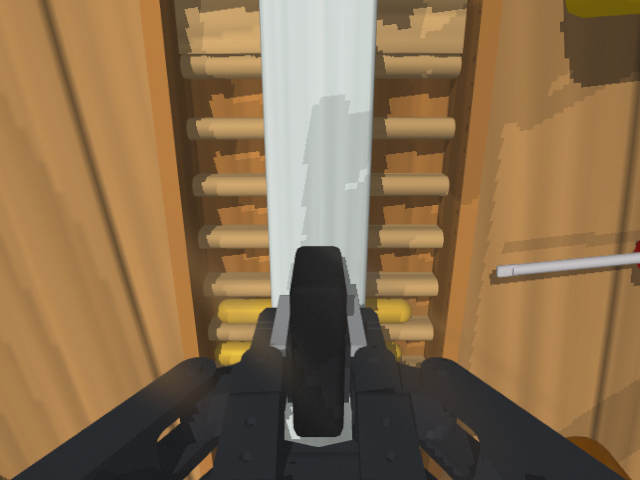

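The bar hangs centred over the grooves with both rods still seated at (315,311) and (320,353). Lowering.

```bash
cat > m.py <<'E'
from h import *
print(bot.servo_line(tw(0,0,62),speed=25,until_force=6)); st()
bot.move_gripper(50); bot.dwell(.3); st()
bot.servo_line(tw(0,0,200),speed=120)
bot.servo_line(tw(-60,40,330),down(TH+np.pi) ,speed=150);bot.dwell(.2)
c=cam('wrist'); cv2.imwrite('pics/w10.png',c['image']); P=cloud(c).reshape(-1,3);P=P[~np.isnan(P[:,0])]
L=np.c_[(P[:,:2]-O)@X_,(P[:,:2]-O)@Y_,P[:,2]]
b=L[(abs(L[:,0])<35)&(L[:,2]>34)&(L[:,2]<45)&(abs(L[:,1])<132)]
cc=cv2.minAreaRect(b[:,:2].astype(np.float32));print(np.percentile(b,[.5,99.5],axis=0).round(1),cc)
for s in (1,-1):
    e=b[abs(b[:,1]-s*100)<20];print('z',np.median(e[:,2]))
    g=L[(np.hypot(L[:,0],L[:,1]-s*170)<40)&(L[:,2]>76)&(L[:,2]<86)]
    print('knob',cv2.minAreaRect(g[:,:2].astype(np.float32)))
st()
E
python3 m.py
```

```text
True
34.3 [527.1  19.1  63.3] F [-1.  -0.5  5.6] w 16.9 79.3
35.0 [526.4  19.2  62.5] F [-0.6  0.2 -0.3] w 50.2 0.0
[[ -21.5 -127.    34.4]
 [  18.2  125.3   43.2]] ((-1.4454612731933594, -0.8758773803710938), (255.56344604492188, 40.8155403137207), 89.98858642578125)
z 36.928332504259345
knob ((-0.12300300598144531, 169.767578125), (14.480113983154297, 52.35965347290039), 67.3189697265625)
z 37.00259195647169
knob ((0.1395397186279297, -169.368896484375), (14.820622444152832, 52.567657470703125), 68.59026336669922)
38.2 [472.7  66.2 329.8] F [-0.5 -0.8  0.3] w 49.6 0.0
```

View pics/w10.png

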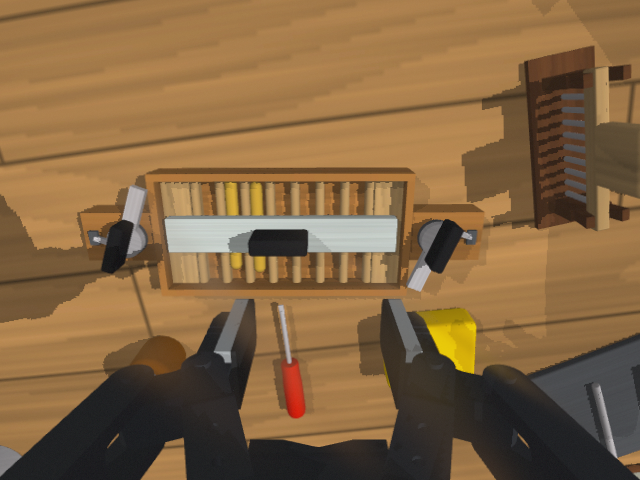

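The bar is flat and centred (about 1 mm off), with the rods beneath at (232,215) and (257,215). Both knobs are still at 0, so I'll turn them.

```bash
cat > n.py <<'E'
from h import *
q=down(TH+np.radians(158.75))
for s in (1,-1):
    bot.move_gripper(45); bot.move_to(tw(0,s*169.7,180),q)
    bot.servo_line(tw(0,s*169.7,74),speed=90,until_force=12); st()
    bot.move_gripper(6,60); st()
    j=np.array(bot.read_state()['joint_positions'])
    for a in np.arange(.15,1.21,.15):
        g=j.copy(); g[5]+=a; bot.move_joints(list(g))
    st(); print(bot.read_state()['moment'])
    bot.move_gripper(45); bot.dwell(.2)
    p=bot.read_state()['ee_pos']; bot.servo_line([p[0],p[1],180],speed=120)
bot.move_to(tw(-60,0,340),down(TH+np.pi));bot.dwell(.2)
c=cam('wrist'); cv2.imwrite('pics/w11.png',c['image']); P=cloud(c).reshape(-1,3);P=P[~np.isnan(P[:,0])]
L=np.c_[(P[:,:2]-O)@X_,(P[:,:2]-O)@Y_,P[:,2]]
b=L[(abs(L[:,0])<35)&(L[:,2]>34)&(L[:,2]<41)&(abs(L[:,1])<132)]
print(cv2.minAreaRect(b[:,:2].astype(np.float32)))
for s in (1,-1):
    g=L[(np.hypot(L[:,0],L[:,1]-s*170)<40)&(L[:,2]>76)&(L[:,2]<86)]
    print('z',np.median(b[abs(b[:,1]-s*80)<20][:,2]),'knob',cv2.minAreaRect(g[:,:2].astype(np.float32)))
st()
E
python3 n.py
```

```text
40.6 [548.6 187.6  74.6] F [0.1 0.4 0.6] w 45.4 0.0
41.0 [548.6 187.8  74.5] F [0.4 3.2 4.7] w 12.8 60.6
43.1 [549.4 188.3  74.6] F [ 9.2  7.3 -5.2] w 12.8 59.3
[ 1.08817261 -1.24820136 -0.12457793]
47.9 [ 506.4 -149.4   74.5] F [-0.6 -0.4  0.2] w 45.1 0.0
48.3 [ 506.3 -149.1   74.5] F [-1.2  2.6  4.7] w 13.1 59.9
50.4 [ 507.6 -148.4   74.6] F [12.9  9.3 -5.7] w 12.8 58.7
[ 1.34876079 -1.89860611 -0.11399179]
((-1.2952651977539062, -0.6274566650390625), (40.83890914916992, 254.93045043945312), 0.039684638381004333)
z 36.93590154848704 knob ((-0.6555652618408203, 169.7274169921875), (13.680648803710938, 51.431175231933594), 0.45736929774284363)
z 36.978549723438874 knob ((-0.23613929748535156, -168.97010803222656), (51.76034927368164, 13.394292831420898), 89.65767669677734)
53.5 [467.8  26.2 339.5] F [0.3 0.  0.5] w 44.9 0.0
```

View pics/w11.png

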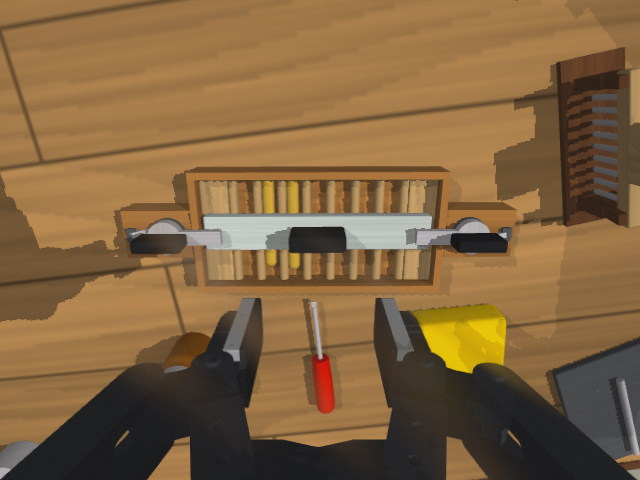

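Both lugs stand over the bar's ends at (195,237) and (440,237), the knobs are at about 1.2 rad, and the bar and rods are in place. The rake was confirmed hung earlier, so I'll hand in.

```bash
python3 -c "
from h import *
bot.dwell(.5);print(bot.finish_job())"
```

```text
the job is handed in; nothing more can be done
None
```

The job is handed in, with no verdict returned: both brass rods lie in their own grooves, the rake is back in its rack, the keeper bar is flat and centred, both knobs measure about 1.2 rad, and the jar, case and screwdriver were left alone.

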